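Swing a curing lamp over the loaded nest and lock its index plunger

TASK

Set the curing lamp over the nest fixture that lies on the stand and lock it there. Pull the index plunger's T-handle up and give it a quarter turn anticlockwise so that it stays out by itself, swing the lamp arm from its middle rest to the station where the long, narrow nest frame lies (not the one with the clear blister tray), then turn the T-handle back so that the pin drops fully home in that station's hole. Let go at the end, and leave the nest, the blister tray and everything else on the bench where they are.

Things in the scene. Friction and masses are not known exactly. Their poses are not given: they have to be found in the camera images.
- cure_stand: Fixed curing-lamp stand by the drawer cabinet: foot plate 209 x 220 x 10 mm, pillar, steel quadrant (top at 100 mm) with 3 index holes 55 mm from the pillar. Origin on the pillar's axis at bench height; z up; -x is the arm's rest direction (foot reaches 174 mm to -x, 35 to +x, 110 to each side). Two white station pads, top 14 mm above the bench, centred 102 mm to -x and 72 mm to -y or +y.
- lamp_arm (a joint): Swing of the arm about the pillar (rad), -0.74 to 0.74, positive anticlockwise from above. 0: middle rest hole, start. +0.61: over the pad at the stand's -y; -0.61: over the pad at its +y. About 0.2 N m friction, stays where left; 0.02 rad play when locked. Arm 36 mm wide, 102 to 116 mm above the bench; plunger 55, lamp 125, grip 170 mm from the pillar's axis.
- index_pin (a joint): Lift of the index pin (m): 0 fully home in a hole (locked), 0.013 when held out on its collar, 0.018 highest. Spring pushes it down with 6 N at 0, 10 N at 0.013. Pin 10 mm thick with a round nose, holes 12 mm wide: let down within 0.05 rad of a hole it centres itself and drops home; farther off it stands on the quadrant at about 0.010.
- t_handle (a joint): Turn of the T-handle on the arm (rad), 0 to 1.571, positive anticlockwise from above. 0: bar along the arm, cross pin in the collar's slots, pin free to drop; it turns no more than 0.15 until lifted 13 mm. 1.571: bar across the arm, cross pin stands on the collar and holds the pin out when let go. Turned back to within 0.1 of 0 and let go, the spring drops the pin.
- handle_grip (a point): Centre of the T-handle's black bar, on the plunger's axis: 62 mm long along this point's x axis, 15 wide, 17 high; 163 mm above the bench when home, 176 when held out. Under the bar a neck 18 mm across, 10 mm high, then a thin stem. The steel collar on the arm, 26 mm across, has its top 136 mm above the bench.
- swing_grip (a point): Centre of the black upright grip at the arm's end, for swinging the arm: round, 24 mm across, from 130 to 170 mm above the bench, this point at 150. The lamp beside it is lower (top 127 mm above the bench).
- lamp_axis (a point): Centre of the lamp's underside: black finned cylinder, 54 mm across, 52 to 127 mm above the bench, on the arm 125 mm from the pillar's axis.
- nest_center (a point): Centre of the loaded nest fixture, a long narrow moulded frame with small posts (136 x 32 x 26 mm), lying loose on one of the two station pads, lengthwise along the stand's x axis. Not to be handled. This point is 13 mm above the pad.
- tray_center (a point): Centre of a clear, empty blister tray (125 x 60 x 18 mm), lying loose on the other pad. Not to be handled. This point is 9 mm above the pad.
- cup: Steel parts cup, 54 mm across, 36 mm high, behind the stand; a bystander. Origin under its centre.
- tweezers: Tweezers, 130 x 14 x 8 mm, lying at the front of the bench; a bystander. Origin under the centre.
- timer: Bench timer, 75 x 29 x 62 mm, at the right; a bystander. Origin under its centre.
- tape: Roll of tape, 100 mm across, 25 mm high, lying at the right; a bystander. Origin under its centre.
Things that resemble listed ones, but are neither listed nor needed, are in the scene too. Leave any yellow look-alike of the part that bears nest_center alone.

How it is judged:
By the outcome, as a careful person would: the job done as asked, in the order asked, and still so for the second after the job is handed in, with the robot touching nothing.
It also fails if it takes over 51 s, if anything falls off the work surface, if the arm or the gripper's body presses on something with over 40 N, if the wrist force passes 120 N, or if a joint passes its speed limit or range.

ROBOT

A 6-joint arm with a two-finger parallel gripper is mounted at the origin on a cart in front of the work surface, level with it; the furniture and walls round the work are solid. World frame = base frame: x ahead of the robot, y to its left, z up, the work surface at z = 0. Lengths are in m, angles in rad, forces in N, time in s.
With the tool pointing down it reaches from about 0.275 to 0.75 m from the base axis. Payload 10.2 kg.
Tool frame: the origin (TCP) lies midway between the tips of the shut fingers; the grasp point (between the pads) lies 19 mm behind it (env.hold_point_z is the distance from the TCP to the grasp point, in m); x points along the fingers, z is the direction in which the jaws open and shut, and the axes are right-handed (so a half turn about x gives the same grasp; the last joint's range is limited). The gripper opens to 85 mm and grips with 20 to 120 N. Pads are 22 mm wide; open, the fingers measure 114 mm over their backs; the gripper's body (76 mm by 85 mm) begins 54 mm behind the grasp point. The pads swing forward as they close: fully open they stand 13 mm farther back than shut.
Start: joints at [-1.541, 0.313, 1.498, -0, 1.331, -0.223], TCP at [0.131, -0.508, 0.231] pointing down, gripper open.
Joint ranges: [-2.94, 2.94], [-0.97, 2.17], [0.19, 2.56], [-1.23, 4.37], [0.02, 3.11], [-2.88, 2.88]. Speed limits (rad/s): [2.39, 2.39, 3.01, 3.14, 3.14, 3.14].

INTERFACE

Orientations are given as a unit quaternion [x, y, z, w].
In Python, from bench import env, kinematics, monitor, eyes, job gives the robot as it stands. The module is installed in compiled form; this text tells all that it offers. Calls block until the motion is done:
- env.reach(position, orientation): joint-space move of the TCP to a pose.
- env.movel(position, velocity=0.15, frame=None, guard=None): straight line of the TCP; frame=None keeps the orientation; velocity is the mean speed in m/s. With guard (N) it stops when the force on the tool has changed by that much, and returns True; else False.
- env.set_joints(angles): joint-space move.
- env.release() and env.close_gripper(effort=None): open the fingers fully, or close them until they stop; effort is the grip in N (None keeps the last).
- env.hold(seconds).
- kinematics.ik(position, orientation): joint angles nearest the present ones, or None.
- monitor.sense(): the state.
- eyes.grab_frame(name): name is "scene" or "top" or "wrist"; returns a dict with "frame" (480x640x3 uint8, red, green, blue), "mtx" (3x3 intrinsics, pixels), "view" (4x4, takes a point from world to camera coordinates). Camera axes: x right, y down, z forward; pixel columns grow to the right and rows downward; lengths in m; the calibration is good to about 2 mm. A picture is of the moment at which its call begins. There is no depth.
A pose or a line that the arm cannot do raises env.MotionError and nothing moves.
- job.hand_in(): hands the job in, once; it reports no verdict.
The state is a dict: "clock": time; "joints": joint angles; "qvel": joint speeds; "joint_efforts": joint torques, N m; "position": TCP position; "ee_rot": TCP orientation; "contact_force": force on the tool from outside, world axes, zero at the start; "ft_torque": the same for the moment, N m; "finger_gap": opening from 0.0 (shut) to 1.0 (fully open).
Only numpy, scipy, OpenCV 4.12 (cv2) and the standard library are available. Lean on these libraries where they do the work, as an engineer would, in place of code of your own. Each camera call takes 0.05 s, during which the arm holds its last target.

## Working session

There is one attempt and no reset: what is moved stays moved. The work goes in short steps, each a Python script; the robot and the scene stay as the last script left them, time stands still between calls to the robot, and variables do not carry over. Pictures are saved under pics/ and viewed, and the job is handed in when it is done.

```bash
mkdir -p pics
python3 - <<'E'
from bench import env, kinematics, monitor, eyes, job
import cv2
for n in ["scene","top","wrist"]:
    d=eyes.grab_frame(n); cv2.imwrite(f"pics/a_{n}.png",d["frame"][:,:,::-1]); print(n,d["mtx"].tolist(),d["view"].round(4).tolist())
s=monitor.sense(); print(s); print(env.hold_point_z)
E
```

```text
scene [[433.14696385921565, 0.0, 326.00804954065615], [0.0, 433.14696385921565, 238.5819067061289], [0.0, 0.0, 1.0]] [[-0.7493, -0.662, 0.0174, 0.3796], [-0.4802, 0.525, -0.7026, 0.3343], [0.456, -0.5349, -0.7113, 1.1217], [0.0, 0.0, 0.0, 1.0]]
top [[582.538848816034, 0.0, 313.8169886268786], [0.0, 582.538848816034, 232.1659172130185], [0.0, 0.0, 1.0]] [[-0.0285, -0.9996, -0.004, 0.0164], [-0.9916, 0.0288, -0.1259, 0.5315], [0.1259, 0.0004, -0.992, 1.7299], [0.0, 0.0, 0.0, 1.0]]
wrist [[372.39074082819053, 0.0, 319.3848648676874], [0.0, 372.39074082819053, 248.9561414090632], [0.0, 0.0, 1.0]] [[0.2505, -0.9681, -0.0014, -0.5245], [-0.9205, -0.2386, 0.3095, -0.0407], [-0.3, -0.0762, -0.9509, 0.3798], [0.0, 0.0, 0.0, 1.0]]
{'clock': 0.15, 'joints': array([-1.54139779e+00,  3.13328574e-01,  1.49818194e+00,  3.30573650e-05,
        1.33099892e+00, -2.23402097e-01]), 'qvel': array([-2.55652421e-04, -2.35849100e-05, -2.67717617e-03,  7.72432836e-04,
        1.98912066e-03,  2.80493461e-04]), 'joint_efforts': array([ 1.73269927e-03, -4.12368464e+01, -2.59796762e+01, -2.01088501e-04,
        3.24177745e-03, -9.86147057e-06]), 'position': array([ 0.13130161, -0.50814858,  0.23089326]), 'ee_rot': array([ 0.43323873,  0.55923845, -0.43272368,  0.55884414]), 'contact_force': array([ 0.17811007, -0.19781678,  0.53513447]), 'ft_torque': array([-0.01637189,  0.01732869, -0.01887015]), 'finger_gap': 1.0001564829692466}
0.0187
```

View pics/a_scene.png

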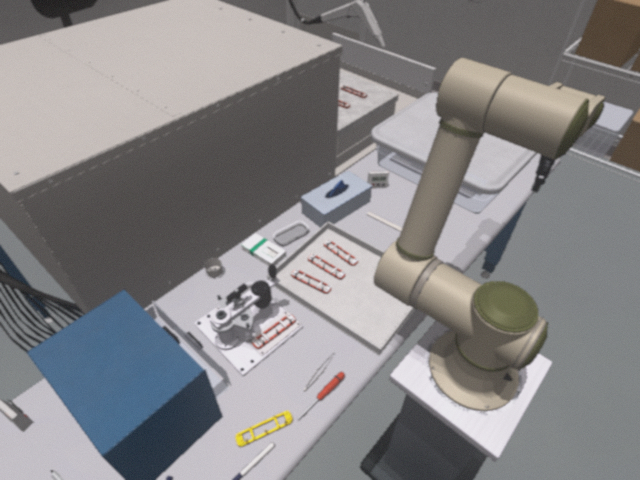

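View pics/a_top.png

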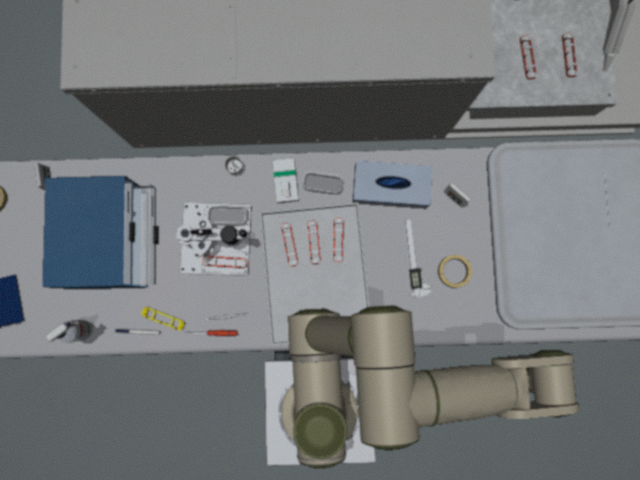

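View pics/a_wrist.png

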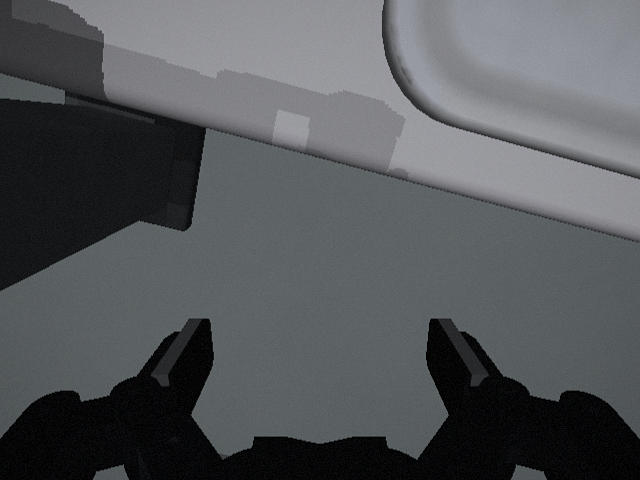

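The stand is at about (215,240) in the top view, with its arm pointing right (world -y). The nest lies on the lower pad (nearer the robot), at about (225,263). I'll enlarge that area.

Run:
```python
import cv2
a=cv2.imread("pics/a_top.png")[190:290,165:265]; cv2.imwrite("pics/b_top.png",cv2.resize(a,None,fx=6,fy=6,interpolation=cv2.INTER_CUBIC))
a=cv2.imread("pics/a_scene.png")[250:380,180:310]; cv2.imwrite("pics/b_scene.png",cv2.resize(a,None,fx=4.6,fy=4.6,interpolation=cv2.INTER_CUBIC))
```

```text
(no output)
```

View pics/b_top.png

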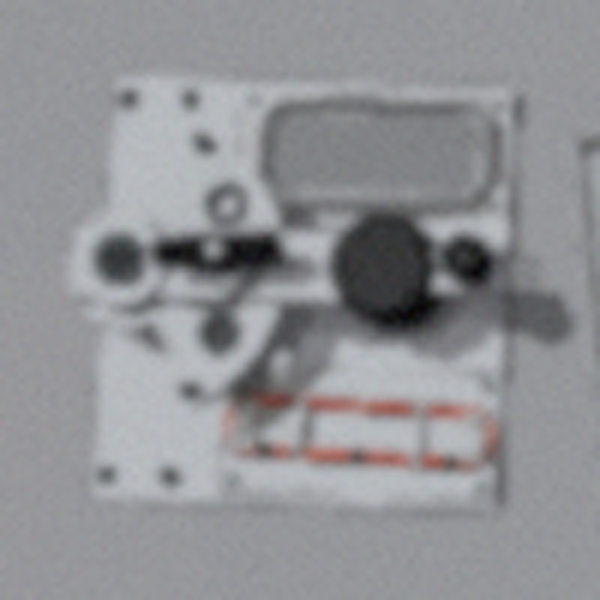

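View pics/b_scene.png

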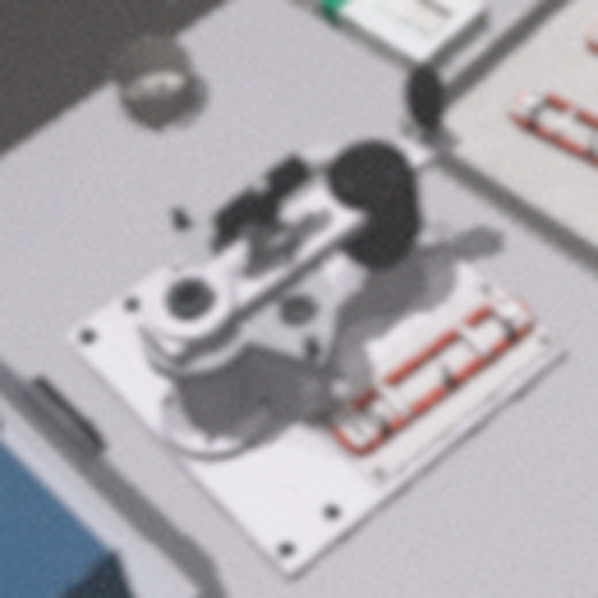

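```bash
cat > h.py <<'E'
from bench import env, kinematics, monitor, eyes, job
import numpy as np, cv2
from scipy.spatial.transform import Rotation as R
def px2w(d,u,v,z):
    V=d["view"]; r=V[:3,:3].T@np.linalg.inv(d["mtx"])@[u,v,1]; c=-V[:3,:3].T@V[:3,3]
    return c+r*(z-c[2])/r[2]
def w2px(d,p):
    q=d["mtx"]@(d["view"][:3,:3]@p+d["view"][:3,3]); return q[:2]/q[2]
def down(a):
    "tool x down, jaw axis z at world yaw a"
    x=np.array([0,0,-1.]); z=np.array([np.cos(a),np.sin(a),0]); y=np.cross(z,x)
    return R.from_matrix(np.c_[x,y,z]).as_quat()
E
python3 - <<'E'
from h import *
d=eyes.grab_frame("top"); s=eyes.grab_frame("scene")
t=lambda u,v,z: px2w(d,165+u/6-.42,190+v/6-.42,z)
c=lambda u,v,z: px2w(s,180+u/4.6-.4,250+v/4.6-.4,z)
for n,a in dict(TL=(118,80,.01),TR=(520,90,.01),BR=(505,508,.01),BL=(97,497,.01),handle=(220,250,.1715),grip=(468,258,.17),pil=(121,257,.116),lamp=(382,262,.127),nest=(360,432,.035),tray=(382,155,.03)).items(): print(n,t(*a).round(4))
for n,a in dict(handle=(262,195,.1675),grip=(426,80,.17),pil=(190,298,.116),cup=(155,75,.036)).items(): print("s",n,c(*a).round(4))
E
```

```text
TL [0.6375 0.3988 0.01  ]
TR [0.6262 0.1918 0.01  ]
BR [0.4115 0.2026 0.01  ]
BL [0.4231 0.4096 0.01  ]
handle [0.526  0.3151 0.1715]
grip [0.5191 0.1999 0.17  ]
pil [0.5314 0.3736 0.116 ]
lamp [0.5239 0.2463 0.127 ]
nest [0.4502 0.2719 0.035 ]
tray [0.5912 0.2602 0.03  ]
s handle [0.5243 0.3186 0.1675]
s grip [0.5169 0.2044 0.17  ]
s pil [0.5346 0.3693 0.116 ]
s cup [0.742  0.2466 0.036 ]
```

```bash
cat >> h.py <<'E'
O=np.array([.5284,.3701]); YAW=1.5155
def armpt(r,q): a=YAW+np.pi+q; return O+r*np.array([np.cos(a),np.sin(a)])
E
python3 - <<'E'
from h import *
h=armpt(.055,0); g=armpt(.170,0); print(h,g,armpt(.17,-.61))
for a in (YAW-np.pi/2,YAW+np.pi/2):
    for nm,p,da in (("h",h,0),("h90",h,np.pi/2),("g",g,0),("g2",armpt(.17,-.61),-.61),("h2",armpt(.055,-.61),np.pi/2-.61),("h20",armpt(.055,-.61),-.61)):
        q=kinematics.ik([*p,.25],down(a+da)); print(round(a,2),nm,None if q is None else np.round(q,2))
# blue box height: corners in both views
t=eyes.grab_frame("top"); s=eyes.grab_frame("scene")
for z in (.1,.15,.2,.25,.3): print(z,px2w(t,125,180,z).round(3),px2w(s,126,296,z).round(3),px2w(t,125,286,z).round(3),px2w(s,219,407,z).round(3))
E
```

```text
[0.52536025 0.31518406] [0.51900441 0.20035984] [0.42346031 0.23635524]
-0.06 h [ 0.35  0.5   1.18 -0.    1.46  0.4 ]
-0.06 h90 [ 0.35  0.5   1.18 -0.    1.46 -1.17]
-0.06 g [ 0.16  0.37  1.37 -0.    1.4   0.21]
-0.06 g2 [ 0.27  0.21  1.58 -0.    1.35  0.93]
-0.06 h2 [ 0.39  0.45  1.25 -0.    1.44 -0.52]
-0.06 h20 [ 0.39  0.45  1.25 -0.    1.44  1.05]
3.09 h [ 0.35  0.5   1.18 -0.    1.46 -2.74]
3.09 h90 [ 0.35  0.5   1.18 -0.    1.46  1.98]
3.09 g None
3.09 g2 [ 0.27  0.21  1.58 -0.    1.35 -2.21]
3.09 h2 [ 0.39  0.45  1.25 -0.    1.44  2.62]
3.09 h20 [ 0.39  0.45  1.25 -0.    1.44 -2.09]
0.1 [0.695 0.553 0.1  ] [0.775 0.494 0.1  ] [0.383 0.55  0.1  ] [0.359 0.519 0.1  ]
0.15 [0.683 0.537 0.15 ] [0.73  0.504 0.15 ] [0.381 0.533 0.15 ] [0.336 0.528 0.15 ]
0.2 [0.672 0.521 0.2  ] [0.684 0.513 0.2  ] [0.378 0.517 0.2  ] [0.313 0.536 0.2  ]
0.25 [0.66  0.504 0.25 ] [0.639 0.523 0.25 ] [0.376 0.501 0.25 ] [0.29  0.545 0.25 ]
0.3 [0.649 0.488 0.3  ] [0.593 0.533 0.3  ] [0.374 0.484 0.3  ] [0.267 0.553 0.3  ]
```

Run:
```python
from h import *
a=YAW-np.pi/2; h=armpt(.055,0)
p=monitor.sense()["position"]
q=kinematics.ik([*h,.32],down(a))
j=monitor.sense()["joints"].copy(); j1=np.array(q); j1[0]=j[0]
env.set_joints(q)
env.movel([*h,.25],.2)
d=eyes.grab_frame("wrist"); cv2.imwrite("pics/c_wrist.png",d["frame"][:,:,::-1])
for P in ([*h,.1715],[*armpt(.17,0),.17]): print(w2px(d,np.array(P)))
s=monitor.sense(); print(s["clock"],s["position"],s["contact_force"])
```

```text
[319.13990255 259.50673606]
[319.17143747 407.05331565]
4.1083 [0.52601216 0.31523594 0.25184216] [1.14560083 0.52502574 0.01927609]
```

View pics/c_wrist.png

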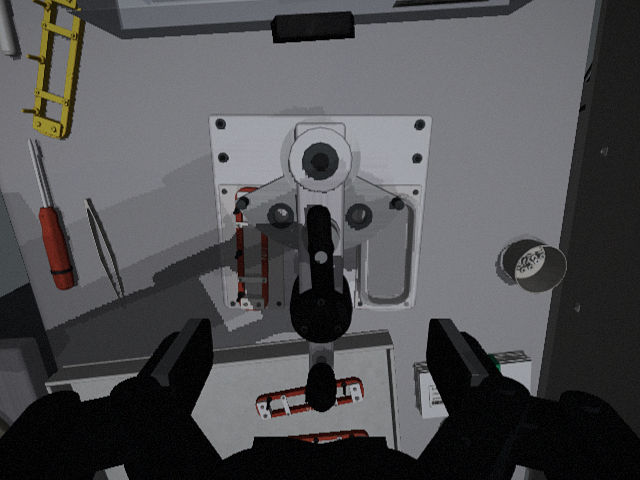

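The wrist view shows the bar's centre dot at (321,257) against a predicted (319,259), so the estimate is good to about 1 mm. The nest is on the left in this view (robot side). Next I'll grasp the handle, lift it and turn it.

Run:
```python
from h import *
h=armpt(.055,0)
print(env.movel([*h,.156],.1,guard=15))
s=monitor.sense(); print(s["clock"],s["position"],s["contact_force"])
env.close_gripper(60)
s=monitor.sense(); print(s["clock"],s["position"],s["contact_force"],s["ft_torque"],s["finger_gap"])
d=eyes.grab_frame("wrist"); cv2.imwrite("pics/d_wrist.png",d["frame"][:,:,::-1])
```

```text
False
5.2 [0.5256798  0.31531979 0.15673174] [-0.42883624  0.14626617  0.26094773]
5.85 [0.52576292 0.31494856 0.15634704] [ 1.31166432 -1.56495125  2.21222493] [-0.30478453 -0.2485027   0.01127201] 0.1622726535035904
```

View pics/d_wrist.png

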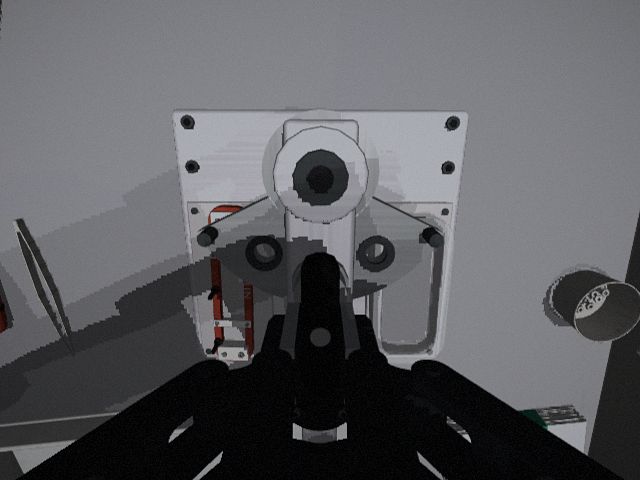

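The fingers are on the bar, with a gap of about 14 mm and the bar dot centred at (320,337). Now the lift.

Run:
```python
from h import *
s=monitor.sense(); p=s["position"]
def pr(): 
    s=monitor.sense(); print(round(s["clock"],2),s["position"].round(4),s["contact_force"].round(1),s["ft_torque"].round(2),round(s["finger_gap"],3))
print(env.movel([p[0],p[1],p[2]+.0155],.03)); pr()
d=eyes.grab_frame("wrist"); cv2.imwrite("pics/e_wrist.png",d["frame"][:,:,::-1])
```

```text
False
6.58 [0.5253 0.3149 0.1713] [  0.6  -1.1 -11.3] [-0.13 -0.13  0.01] 0.158
```

View pics/e_wrist.png

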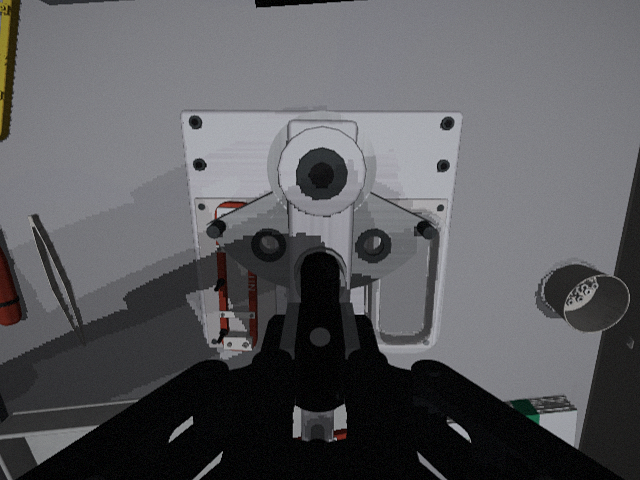

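It lifted without slipping: the dot is still at (320,337) and the spring pulls at about 11 N. Now the quarter turn anticlockwise.

```bash
cat >> h.py <<'E'
def pr(): 
    s=monitor.sense(); print(round(s["clock"],2),s["position"].round(4),s["contact_force"].round(1),s["ft_torque"].round(2),round(s["finger_gap"],3),s["joints"].round(3)[5]); return s
def turn(dq,n=3):
    for k in range(n):
        q=monitor.sense()["joints"].copy() if k==0 else q
        q[5]+=dq/n; env.set_joints(q)
E
python3 - <<'E'
from h import *
q=monitor.sense()["joints"].copy()
q[5]-=.5; env.set_joints(q); s=pr()
if abs(s["ft_torque"][2])<1.0:
    q[5]-=1.071; env.set_joints(q); pr()
d=eyes.grab_frame("wrist"); cv2.imwrite("pics/f_wrist.png",d["frame"][:,:,::-1])
E
```

```text
7.17 [0.5254 0.3151 0.1713] [  4.1   0.5 -10.7] [ 0.18 -0.61  0.04] 0.157 -0.093
8.18 [0.527  0.3164 0.1722] [ 11.6   9.3 -12.9] [ 1.36 -1.93 -0.61] 0.158 -1.165
```

View pics/f_wrist.png

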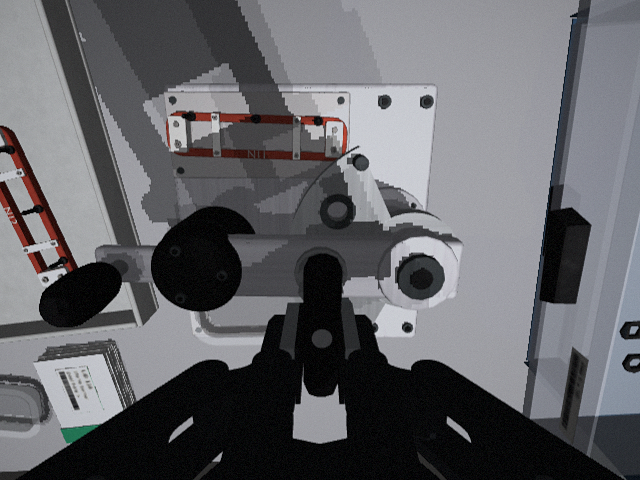

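The bar is now across the arm. I'll lower it onto the collar, let go and check that it stays out.

Run:
```python
from h import *
h=armpt(.055,0)
env.movel([*h,.1693],.03); pr()
env.release(); pr()
env.movel([*h,.25],.15); s=pr()
d=eyes.grab_frame("wrist"); cv2.imwrite("pics/g_wrist.png",d["frame"][:,:,::-1])
print(w2px(d,np.array([*h,.1715])),w2px(d,np.array([*h,.1845])), w2px(d,np.array([*armpt(.17,0),.17])))
d=eyes.grab_frame("scene"); cv2.imwrite("pics/g_scene.png",cv2.resize(d["frame"][250:380,180:310,::-1],None,fx=4.6,fy=4.6,interpolation=cv2.INTER_CUBIC))
```

```text
8.47 [0.527  0.3165 0.1701] [ 11.    7.6 -10.9] [ 1.21 -1.84 -0.68] 0.162 -1.164
9.17 [0.5253 0.3152 0.1694] [ 0.9 -1.1  0. ] [0.02 0.03 0.03] 1.004 -1.167
9.86 [0.525  0.3151 0.2489] [ 0.2 -0.  -1.4] [-0.01 -0.    0.01] 1.001 -1.167
[319.9193777  262.35886415] [319.92481526 269.78906625] [137.78005405 261.36354444]
```

View pics/g_wrist.png

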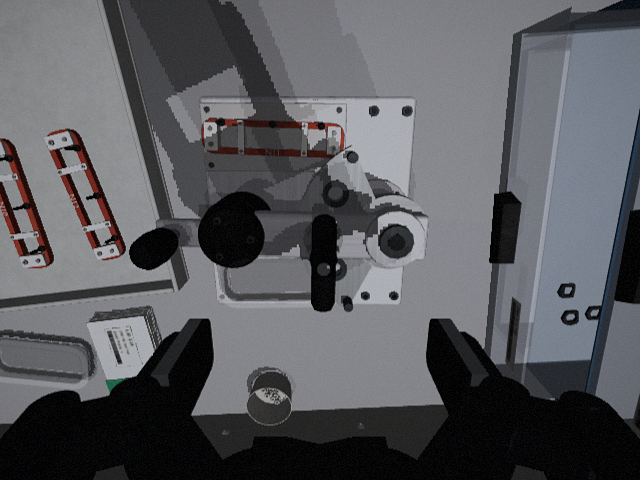

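View pics/g_scene.png

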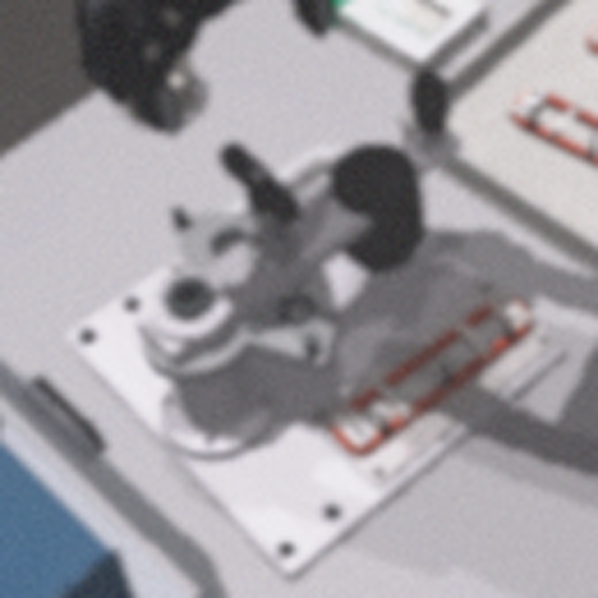

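The handle stays out: its dot is at (323,269), and the held-out prediction was (320,270). I'll move over the swing grip and check it there.

Run:
```python
from h import *
g=armpt(.17,0)
env.reach([*g,.25],down(YAW-np.pi/2)); pr()
d=eyes.grab_frame("wrist"); f=d["frame"][:,:,::-1].copy()
for z in (.13,.17):
    for t in np.linspace(0,6.28,24):
        u=w2px(d,np.array([g[0]+.012*np.cos(t),g[1]+.012*np.sin(t),z])); cv2.circle(f,tuple(np.round(u).astype(int)),1,(0,255,0) if z>.15 else (255,0,255),-1)
cv2.imwrite("pics/h_wrist.png",f)
```

```text
11.21 [0.519  0.2006 0.2498] [-0.6  0.9  0.3] [ 0.02 -0.04  0.06] 0.998 0.212
```

View pics/h_wrist.png

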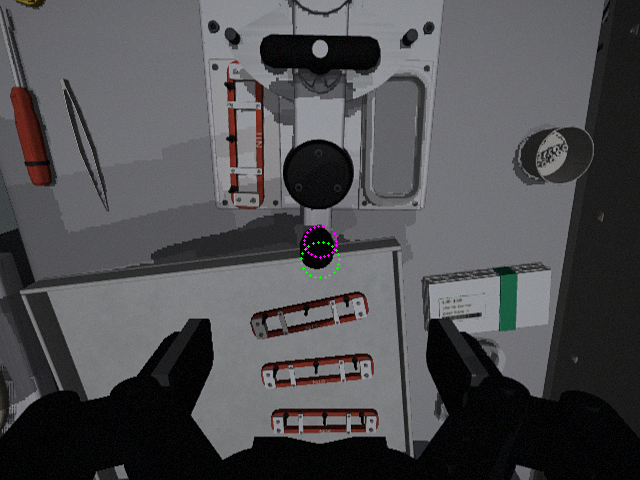

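The grip's dark top is at about (318,250), within a few mm of the overlay, and its top edge looks rounded. I'll grasp it and swing.

Run:
```python
from h import *
r=.169
g=armpt(r,0)
print(env.movel([*g,.136],.12,guard=15)); pr()
env.close_gripper(40); s=pr()
b=s["position"].copy(); 
off=b[:2]-g; print(off)
N=5
for k in range(1,N+1):
    q=-.612*k/N
    env.movel([*armpt(r,q),.136],.08,frame=down(YAW-np.pi/2+q)); s=pr()
    if np.linalg.norm(s["contact_force"])>40: print("stop"); break
d=eyes.grab_frame("wrist"); cv2.imwrite("pics/i_wrist.png",d["frame"][:,:,::-1])
```

```text
False
12.36 [0.5194 0.2014 0.1367] [-0.5  0.1  0.4] [-0.02 -0.03  0.03] 1.001 0.215
12.96 [0.5191 0.2013 0.1362] [-1.1  0.9  2.8] [-0.01  0.24  0.09] 0.257 0.215
[ 1.60426073e-05 -1.19039883e-05]
13.37 [0.4986 0.2038 0.1362] [-2.   0.1  3.9] [0.07 0.32 0.08] 0.255 0.346
13.78 [0.4789 0.2087 0.1362] [-1.3 -0.4  4.9] [0.06 0.38 0.18] 0.257 0.484
14.18 [0.4595 0.2159 0.1362] [-1.8  0.1  6.3] [-0.01  0.41  0.25] 0.253 0.629
14.59 [0.4411 0.2256 0.1362] [-2.4 -0.2  5.8] [-0.03  0.47  0.28] 0.252 0.779
15.0 [0.424  0.2373 0.1362] [-4.  -1.5  7.4] [-0.05  0.67  0.27] 0.259 0.934
```

View pics/i_wrist.png

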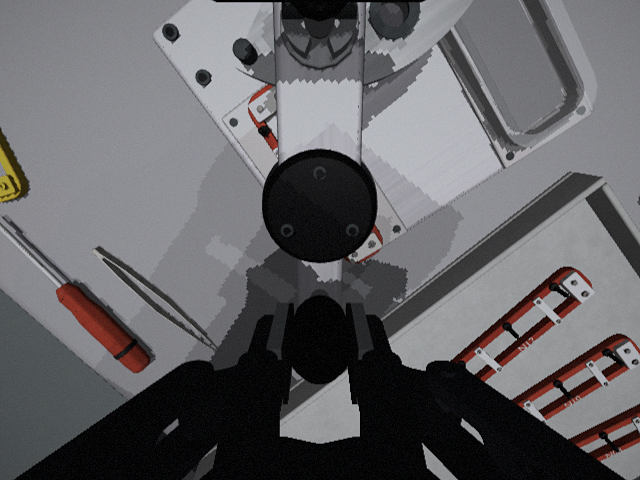

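The grip is held, and the lamp has swung over the nest. I'll release it and go above the handle.

Run:
```python
from h import *
env.release()
p=pr()["position"]
env.movel([p[0],p[1],.25],.2)
h=armpt(.055,-.61)
env.reach([*h,.25],down(YAW-.61)); pr()
d=eyes.grab_frame("wrist"); f=d["frame"][:,:,::-1].copy()
print(w2px(d,np.array([*h,.1845])))
for rr in (0,.03,-.03):
    a=YAW-.61+np.pi/2
    u=w2px(d,np.array([h[0]+rr*np.cos(a),h[1]+rr*np.sin(a),.1845])); cv2.circle(f,tuple(np.round(u).astype(int)),2,(0,255,0),-1)
cv2.imwrite("pics/j_wrist.png",f)
```

```text
15.68 [0.4238 0.2374 0.136 ] [0.1 0.1 1.4] [0.05 0.02 0.03] 0.997 0.936
17.71 [0.4943 0.3266 0.2495] [ 0.6  0.2 -0.4] [-0.01 -0.02  0.03] 1.004 -0.518
[320.40125405 268.45438754]
```

View pics/j_wrist.png

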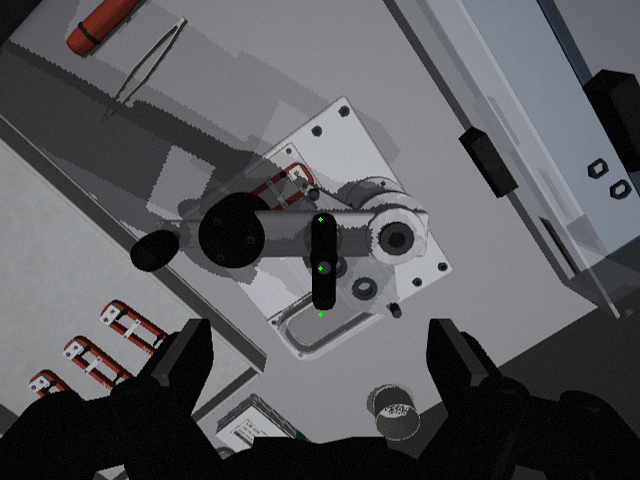

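The dot is at (323,268) against a predicted (320,268), so the arm stands at about -0.61. The side force during the first turn puts the pillar about 1.3 mm farther in +y than I had it. I'll correct that so the turn doesn't shift the arm, then regrasp, unload and turn back.

```bash
echo 'O=np.array([.5286,.3714])' >> h.py
python3 - <<'E'
from h import *
h=armpt(.055,-.608); print(h)
env.movel([*h,.2],.15); env.movel([*h,.1690],.06,guard=15); pr()
env.close_gripper(60); pr()
env.movel([*h,.1715],.03); pr()
q=monitor.sense()["joints"].copy()
q[5]+=.8; env.set_joints(q); pr()
q[5]+=.771; env.set_joints(q); pr()
d=eyes.grab_frame("wrist"); cv2.imwrite("pics/k_wrist.png",d["frame"][:,:,::-1])
E
```

```text
[0.49473553 0.32806182]
18.91 [0.4948 0.3281 0.1691] [0.4 0.2 0.5] [-0.01 -0.05  0.04] 0.998 -0.517
19.56 [0.4953 0.3287 0.1694] [3.  4.  0.4] [ 0.54 -0.45  0.05] 0.157 -0.517
19.81 [0.495  0.3284 0.1703] [  5.3   4.3 -11.1] [ 0.88 -1.    0.02] 0.162 -0.517
20.59 [0.4952 0.3287 0.1696] [ 3.7  3.5 -5.2] [ 0.57 -0.65 -0.03] 0.156 0.283
21.36 [0.495  0.3288 0.1688] [  4.4   4.7 -10.5] [ 0.85 -0.77 -0.02] 0.158 1.054
```

View pics/k_wrist.png

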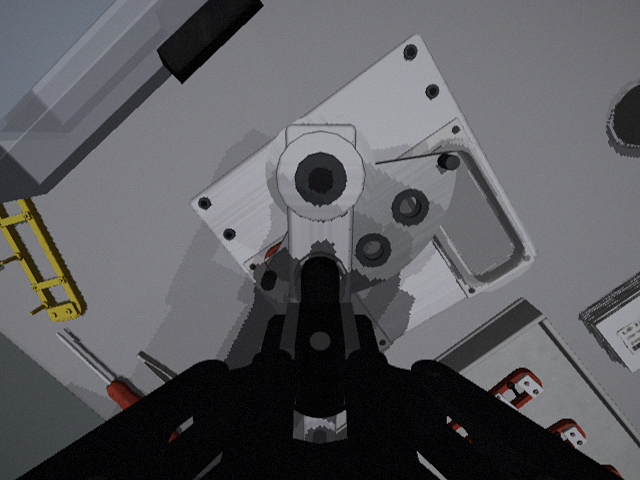

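The bar is back along the arm, with low side forces. I'll let it down under control and release.

Run:
```python
from h import *
p=pr()["position"]
for z in (.1665,.163,.1595,.1565):
    g=env.movel([p[0],p[1],z],.03,guard=18); print(g); s=pr()
    if g: break
d=eyes.grab_frame("wrist"); cv2.imwrite("pics/l0_wrist.png",d["frame"][:,:,::-1])
env.release(); env.hold(.3); p=pr()["position"]
env.movel([p[0],p[1],.25],.15); pr()
d=eyes.grab_frame("wrist"); cv2.imwrite("pics/l_wrist.png",d["frame"][:,:,::-1])
h=armpt(.055,-.608)
print([w2px(d,np.array([*h,z])).round(1) for z in (.1715,.1815,.1845)], [w2px(d,np.array([*O,.116])).round(1)])
```

```text
21.41 [0.495  0.3288 0.1688] [  5.6   4.9 -11.2] [ 0.81 -0.81 -0.08] 0.157 1.054
False
21.68 [0.495  0.3289 0.1651] [  4.8   3.6 -10.1] [ 0.74 -0.8  -0.03] 0.16 1.054
False
21.95 [0.495  0.3289 0.1618] [ 5.1  4.2 -8.2] [ 0.67 -0.75 -0.  ] 0.158 1.054
False
22.22 [0.495  0.3289 0.1586] [ 4.3  3.2 -8. ] [ 0.62 -0.7   0.  ] 0.159 1.054
False
22.47 [0.4951 0.329  0.1568] [ 2.8  2.7 -0.7] [ 0.52 -0.26 -0.04] 0.154 1.054
23.51 [0.495  0.3288 0.1565] [-0.  -0.2 -0.9] [-0.01  0.01 -0.01] 1.001 1.054
24.28 [0.4946 0.3286 0.2489] [-0.8 -0.5 -0.7] [-0.03 -0.04  0.02] 1.001 1.055
[array([320.6, 260.9]), array([320.6, 266.6]), array([320.6, 268.3])] [array([320.4, 163.1])]
```

View pics/l_wrist.png

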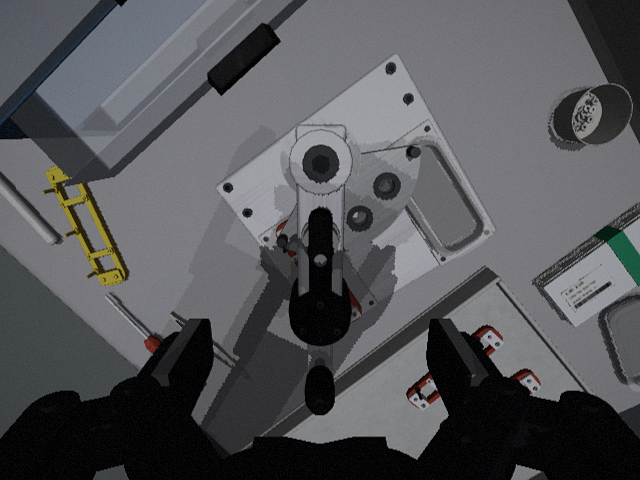

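The dot at (320,260) matches the pin-home prediction (320,261); standing on the quadrant would put it at row 267. I'll retreat and check the stand and the bystanders from the fixed cameras.

Run:
```python
from h import *
p=monitor.sense()["position"]
env.movel([p[0],p[1],.32],.2)
q=monitor.sense()["joints"].copy(); q[0]-=1.2; env.set_joints(q); pr()
a=cv2.imread("pics/a_top.png")
d=eyes.grab_frame("top"); f=d["frame"][:,:,::-1].copy()
cv2.imwrite("pics/m_top.png",np.hstack([cv2.resize(x[140:340,135:265],None,fx=3,fy=3,interpolation=cv2.INTER_CUBIC) for x in (a,f)]))
print(px2w(d,0,0,0).shape)
s=eyes.grab_frame("scene"); cv2.imwrite("pics/m_scene.png",cv2.resize(s["frame"][250:380,180:310,::-1],None,fx=4.6,fy=4.6,interpolation=cv2.INTER_CUBIC))
for P in ([*armpt(.055,-.61),.1715],[*armpt(.055,-.61),.1815]): print(w2px(s,np.array(P)), (w2px(s,np.array(P))-[180,250]+.4)*4.6)
```

```text
27.22 [ 0.4858 -0.3411  0.3192] [-0.6 -0.2 -0.1] [-0.07 -0.01 -0.02] 1.0 1.055
(3,)
[241.31458523 299.87359738] [283.88709205 231.25854796]
[240.80917837 297.37267719] [281.56222052 219.75431506]
```

View pics/m_top.png

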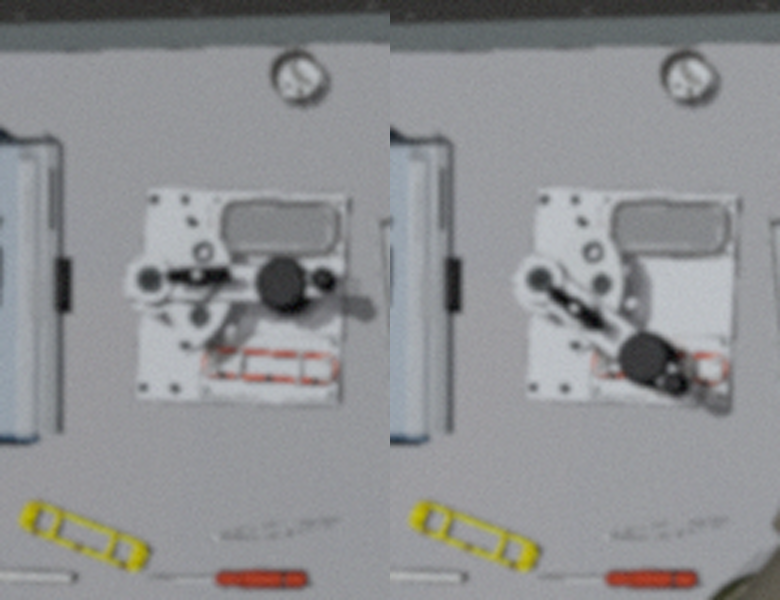

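View pics/m_scene.png

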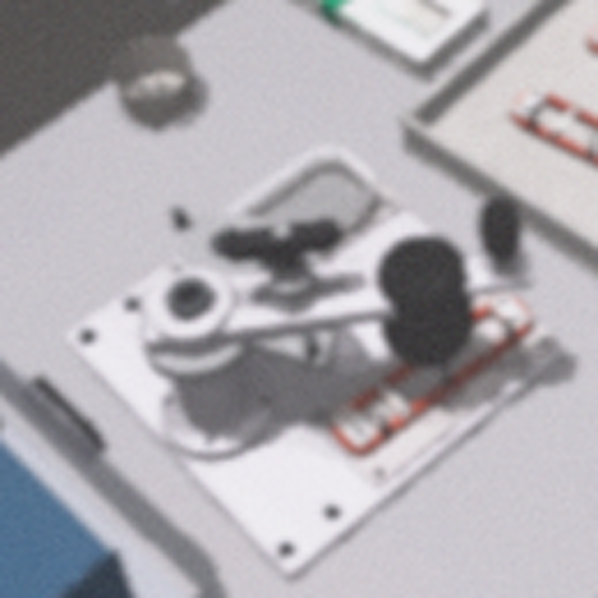

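In the scene crop the handle dot is at about (283,230), which matches the home prediction (284,231); the not-home one is row 220. The lamp is over the nest, and the nest, tray, cup, tweezers and yellow look-alike haven't moved.

Run:
```python
from h import *
print(job.hand_in()); print(monitor.sense()["clock"])
```

```text
the job is handed in; nothing more can be done
None
the job is handed in; nothing more can be done
```

The curing lamp is now over the long, narrow nest frame, at the station on the robot's side, and the index pin is home. I handed the job in at about 27 s.

**What I did:** I lifted the T-handle about 15 mm, turned it a quarter turn anticlockwise and let go. The camera showed it staying out by itself. I then swung the arm by its end grip to about -0.61 rad and let go of that. Last, I turned the T-handle back along the arm, lowered it under control until the spring force was gone, released it and moved the robot clear.

**Last checks:**
- **Pin home:** the wrist and scene cameras both put the handle at its home height, within about 1 px. A pin standing on the quadrant would have shown 6–11 px off.
- **Nothing disturbed:** the before and after pictures show the nest, blister tray, cup, tweezers and yellow look-alike where they were. The timer and tape weren't in those close-ups; I didn't handle them.

**Disagreement found:** my first estimate of the pillar position was about 1.3 mm off, which caused about 15 N of side force during the first turn. I corrected it before turning back, and the side force then was about 6 N.

**Not tested:** I didn't push on the arm to test the lock.

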